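# Lay out the power-supply parts on their kitting pads

### The arm

A 6-joint arm with a two-finger parallel gripper is mounted at the origin on the work surface. World frame = base frame: x ahead of the robot, y to its left, z up, the work surface at z = 0. Lengths are in m, angles in rad, forces in N, time in s.
With the tool pointing down it reaches from about 0.35 to 0.975 m from the base axis. Payload 4.9 kg.
Tool frame: the origin (TCP) lies at the very end of the fingers, on their centre line; the grasp point (between the pads) lies 19 mm behind it; z points along the fingers, y is the line along which they close (so a half turn about z gives the same grasp; the last joint's range is limited). The gripper opens to 85 mm and grips with 20 to 120 N. Pads are 22 mm wide; open, the fingers measure 114 mm over their backs; the gripper's body (76 mm by 85 mm) begins 54 mm behind the grasp point. The pads swing forward as they close: fully open they stand 13 mm farther back than shut.
Start: joints at [1.082, 0.053, 1.613, -0, 1.476, -0.119], TCP at [0.226, 0.583, 0.231] pointing down, gripper open.
Joint ranges: [-3.01, 3.01], [-1.01, 2.22], [0.06, 2.58], [-1.02, 4.17], [0.09, 2.62], [-3.14, 3.14]. Speed limits (rad/s): [2.57, 2.57, 3.14, 3.14, 3.14, 3.14].

### API

Orientations are given as a unit quaternion [w, x, y, z].
In Python, from plant import manip gives the robot as it stands.
- The arm moves only by the tool play_rows, never from a script. Its argument "series" is a list that holds one entry, the list of rows, each a list of 7 numbers: the shift along the world's x, y, z in m, then the turn, a rotation vector about the world's x, y, z in degrees, then the opening, from 0 (shut) to 1 (fully open). In form: [[[dx, dy, dz, rx, ry, rz, grip], ...]]. A call has 1 to 10 rows; each row shifts and turns the commanded pose from where the row before left it; what a row does not reach is not made up. A row lasts 1/10 s, in which the tool goes at most 50 mm and 8.59 degrees, less where a joint would pass 70% of its speed; a pose out of reach is approached as far as the arm can. A call with a gripper value outside its range is refused whole. The fingers move at their own pace and stop on an object; the grip force is fixed at half the most. Time passes only in rows, so rows that do not move let the fingers close. It gives the time, the measured TCP pose, the force, the opening and the grip force at its end, in the units of the state.
- manip.state(): the state, without advancing time (a new reading comes with each control period).
- manip.grab_frame(name): name is "scene" or "top"; returns a dict with "frame" (480x640x3 uint8, blue, green, red), "mtx" (3x3 intrinsics, pixels), "R" (3x3) and "t" (3): a world point X has camera coordinates R X + t. Camera axes: x right, y down, z forward; pixel columns grow to the right and rows downward; lengths in m; the calibration is good to about 2 mm. A picture is of the moment at which its call begins. There is no depth.
- manip.job_done(): hands the job in; it is judged then, once.
The state is a dict: "time": time; "joint_pos": joint angles; "joint_vel": joint speeds; "joint_efforts": joint torques, N m; "tool_pos": TCP position; "tool_rot": TCP orientation; "contact_force": force on the tool from outside, world axes, zero at the start; "ft_torque": the same for the moment, N m; "gripper_width": opening from 0.0 (shut) to 1.0 (fully open); "grasp_force": force on a finger pad.
Only numpy, scipy, OpenCV 4.12 (cv2) and the standard library are available. Lean on these libraries where they do the work, as an engineer would, in place of code of your own. Each camera call takes 0.05 s, during which the arm holds its last target. There are 200 camera calls.

### The job

Lay out the kit for the next power supply: put the fan, the ring choke, the large and the small capacitor and the heatsink each on the pad that shows its own silhouette, upright and centred on it, the fan and the heatsink turned to line up with theirs. Set each part down without dropping it, and leave all five standing still on their pads.

Things in the scene. Friction and masses are not known exactly. Their poses are not given: they have to be found in the camera images.
- fan: cooling fan standing on its flat face: white square frame 40 x 40 mm, 28 mm tall, black hub and grey blades, loose, can be gripped across any two opposite sides. x and y along its sides. Origin: centre of its underside; z up.
- choke: ring choke: upright-axis ring of copper wire on a black round base, 46 mm across, 25 mm tall, loose; grasped as a 46 mm cylinder. Origin: centre of its underside; z up.
- big_cap: large capacitor standing upright: blue cylinder with silver top, 35 mm across, 50 mm tall, loose. Origin: centre of its underside; z up.
- small_cap: small capacitor standing upright: green cylinder with silver top, 22 mm across, 36 mm tall, loose. Origin: centre of its underside; z up.
- heatsink: bare aluminium finned heatsink lying fins up, 72 mm long (x) x 34 mm wide (y) x 30 mm tall, loose; its two long sides are flat and good to grip. x along the fins. Origin: centre of its underside; z up.
- fan_pad: pad of the fan: silhouette a black 46 mm square with a pale ring and a black hub dot inside; the pad is a fixed pale grey square, 80 x 80 mm and 4 mm thick, its black silhouette in the middle of its top. Origin: centre of its underside; x and y along its edges, z up.
- choke_pad: pad of the ring choke: silhouette a black ring, 52 mm outside, pale 22 mm hole; the pad is a fixed pale grey square, 80 x 80 mm and 4 mm thick, its black silhouette in the middle of its top. Origin: centre of its underside; x and y along its edges, z up.
- big_cap_pad: pad of the large capacitor: silhouette a plain black disc 41 mm across; the pad is a fixed pale grey square, 80 x 80 mm and 4 mm thick, its black silhouette in the middle of its top. Origin: centre of its underside; x and y along its edges, z up.
- small_cap_pad: pad of the small capacitor: silhouette a plain black disc 27 mm across; the pad is a fixed pale grey square, 80 x 80 mm and 4 mm thick, its black silhouette in the middle of its top. Origin: centre of its underside; x and y along its edges, z up.
- heatsink_pad: pad of the heatsink: silhouette a black 78 x 40 mm rectangle with three pale stripes, its long side and stripes along the pad's x; the pad is a fixed pale grey square, 80 x 80 mm and 4 mm thick, its black silhouette in the middle of its top. Origin: centre of its underside; x and y along its edges, z up.
Not all that is in view belongs to the job. Several things look just like the heatsink: the one meant starts farthest to the robot's right.

How it is judged:
By the outcome, as a careful person would: the job done as asked, in the order asked, and still so for the second after the job is handed in, with the robot touching nothing.
It also fails if it takes over 134 s, if anything falls off the work surface, if the arm or the gripper's body presses on something with over 40 N, if the wrist force passes 120 N, or if a joint passes its speed limit or range.

## Working session

There is one attempt and no reset: what is moved stays moved. The work goes in short steps, Python scripts to look and compute and a tool call to move; the robot and the scene stay as the last step left them, time stands still between calls to the robot, and variables do not carry over. Pictures are saved under pics/ and viewed, at most 14 in all, crops included, and the job is handed in when it is done.

Besides the shell and the picture viewer there is one more tool, called as name([rows], argument=value, ...), one row to a line, values as JSON. play_rows: Moves the arm, as the interface text tells. Its arguments: {"type":"object","properties":{"series":{"type":"array"}},"required":["series"]}

```bash
ls; mkdir -p pics; python3 - <<'E'
from plant import manip
import cv2
s=manip.state();print(s)
for n in("scene","top"):
    f=manip.grab_frame(n);cv2.imwrite(f"pics/{n}0.png",f["frame"]);print(n,f["mtx"].tolist(),f["R"].tolist(),f["t"].tolist())
E
```

```text
pics
{'time': 0.0, 'joint_pos': array([ 1.08196694e+00,  5.33807564e-02,  1.61429837e+00,  4.33579965e-06,
        1.47601698e+00, -1.18990515e-01]), 'joint_vel': array([ 3.46559453e-04, -7.89193795e-04, -4.82182118e-05,  4.77680474e-04,
       -6.98822767e-05, -9.50123961e-04]), 'joint_efforts': array([-1.94888678e-03, -3.93687665e+01, -3.70172918e+01, -2.06074205e-04,
        7.02439065e-03,  3.12659074e-05]), 'tool_pos': array([0.2256109 , 0.58218383, 0.2300456 ]), 'tool_rot': array([-3.16790946e-04,  1.83867443e-01,  9.82950486e-01, -1.00288180e-03]), 'contact_force': array([-0.45958882,  0.49165769, -0.05554457]), 'ft_torque': array([-0.00498268, -0.01081105, -0.00592004]), 'grasp_force': 0.0, 'gripper_width': 1.0029586790532414}
scene [[496.90569529250195, 0.0, 317.77951694498114], [0.0, 496.90569529250195, 239.76731972286044], [0.0, 0.0, 1.0]] [[-0.6915091419877654, 0.7221348744854058, 0.018339291133838854], [0.39794237674666927, 0.4020081522329924, -0.8246401095795831], [-0.6028739265688612, -0.5629481935224253, -0.5653603807071035]] [0.3450219901787339, -0.16696997009403403, 1.3786333406853486]
top [[436.0024114483288, 0.0, 320.5932755682637], [0.0, 436.0024114483288, 241.4015557656609], [0.0, 0.0, 1.0]] [[0.013207828784429618, -0.9998148661940306, 0.013992376360493797], [-0.9937060669432538, -0.014681309373525476, -0.11105274276328686], [0.111237609552575, -0.01243754366791724, -0.9937160065776024]] [-0.014578897760631006, 0.488859538077315, 0.9756275866845263]
```

View pics/top0.png

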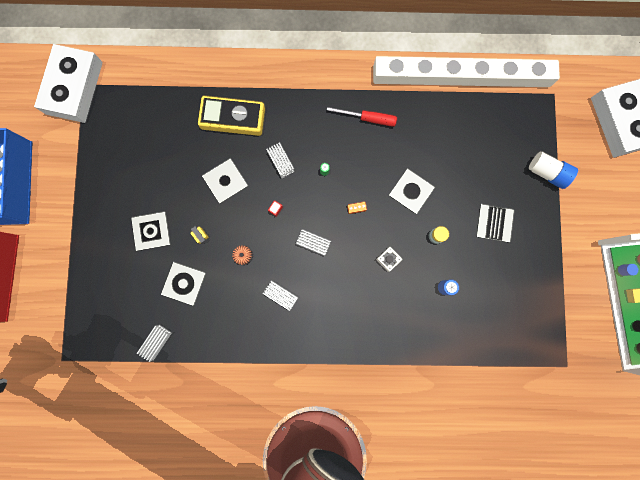

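View pics/scene0.png

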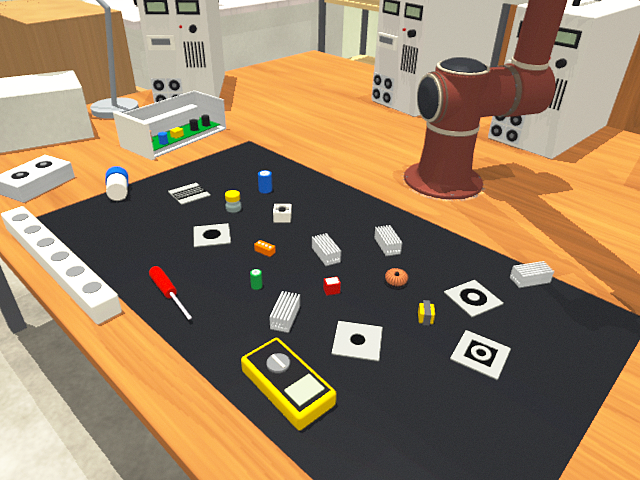

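Candidates (top view): four look-alike heatsinks, at (280,160), (313,242), (280,295) and (154,343). Robot's right is image right (−y), so the one meant is (313,242). Big cap is blue (450,288), not the yellow cylinder (440,235) or the white/blue one (553,170). Small cap is green (325,169), fan (389,259), choke (241,255).
Pads: fan (150,231), choke (183,283), small disc (225,180), large disc (412,190), heatsink (495,223). I'll check these in a close crop.

```bash
cat > h.py <<'E'
import cv2, numpy as np
from plant import manip
def ray(f,uv,z):
    C=-f["R"].T@f["t"]; d=f["R"].T@np.linalg.solve(f["mtx"],[uv[0],uv[1],1.]); return (C+d*(z-C[2])/d[2])[:2]
def proj(f,X):
    p=f["mtx"]@(f["R"]@np.asarray(X,float)+f["t"]); return p[:2]/p[2]
def mask(f,kind):
    hsv=cv2.cvtColor(f["frame"],cv2.COLOR_BGR2HSV); H,S,V=cv2.split(hsv)
    m={"white":(V>105)&(S<70),"blue":(H>95)&(H<130)&(S>90)&(V>60),"green":(H>40)&(H<90)&(S>80)&(V>40),
       "fg":(V>70), "copper":(S>90)&(V>60)&((H<20)|(H>170))}[kind]
    return m.astype(np.uint8)*255
def blob(f,kind,uv,r=30):
    """filled outer contour of blob nearest uv"""
    m=mask(f,kind); w=np.zeros_like(m); u,v=map(int,uv); w[max(v-r,0):v+r,max(u-r,0):u+r]=255
    m=cv2.morphologyEx(m&w,cv2.MORPH_CLOSE,np.ones((3,3)))
    cs=[c for c in cv2.findContours(m,cv2.RETR_EXTERNAL,cv2.CHAIN_APPROX_NONE)[0] if len(c)>12]
    return min(cs,key=lambda c:abs(cv2.pointPolygonTest(c,tuple(map(float,uv)),True)) if cv2.pointPolygonTest(c,tuple(map(float,uv)),True)<0 else -cv2.contourArea(c))
def measure(f,kind,uv,z,r=30):
    c=cv2.convexHull(blob(f,kind,uv,r))
    P=np.array([ray(f,p,z) for p in c[:,0].astype(float)])
    (cx,cy),(w,h),a=cv2.minAreaRect((P*1000).astype(np.float32))
    if w<h: w,h,a=h,w,a+90
    m=cv2.moments((P*1000).astype(np.float32))
    return np.round([cx,cy,w,h,(a+90)%180-90,m["m10"]/m["m00"],m["m01"]/m["m00"]],1)
E
python3 - <<'E'
from h import *
t=manip.grab_frame("top"); s=manip.grab_frame("scene")
print(-t["R"].T@t["t"],-s["R"].T@s["t"])
cv2.imwrite("pics/crop1.png",cv2.resize(t["frame"][140:360,130:530],None,fx=2,fy=2,interpolation=cv2.INTER_CUBIC))
P=dict(fan_pad=(150,231),choke_pad=(183,283),sc_pad=(225,180),bc_pad=(412,190),hs_pad=(495,223))
for n,uv in P.items():
    a=measure(t,"white",uv,.004); print(n,a, measure(s,"white",proj(s,[a[0]/1e3,a[1]/1e3,.004]),.004,45))
for n,k,uv,h in [("fan","white",(389,259),.028),("choke","copper",(241,255),.025),("big","blue",(450,288),.05),("small","green",(325,169),.036),("hs","white",(313,242),.03)]:
    a=measure(t,k if n not in("big","small","choke","fan") else "fg",uv,h/2,22)
    print(n,a,measure(s,"fg",proj(s,[a[0]/1e3,a[1]/1e3,h/2]),h/2,28))
E
```

```text
[0.37744876 0.00473531 1.02398994] [1.13617238 0.59407003 0.63540708]
fan_pad [511.7 392.4  81.3  81.2  11.4 511.5 392.5] [512.1 395.6  83.1  80.9  11.2 512.1 395.6]
choke_pad [389.4 309.8  81.3  81.   72.2 389.4 309.7] [390.4 313.   82.9  82.5 -17.9 390.5 313.1]
sc_pad [635.2 223.1  81.8  81.1  33.7 635.2 223. ] [635.9 226.4  82.6  81.1  33.7 635.9 226.4]
bc_pad [ 617.3 -224.4   81.4   81.3  -34.4  617.3 -224.2] [ 618.3 -220.2   84.9   81.4   55.5  618.1 -220.2]
hs_pad [ 542.9 -423.    81.9   81.    -9.1  543.  -422.7] [ 544.1 -418.9   86.6   81.7   81.2  543.8 -419.1]
fan [ 453.1 -166.7  102.   100.3  -89.2  453.2 -166.4] [ 450.4 -166.3   88.2   44.    46.3  449.9 -166.4]
choke [457.6 177.8 101.5 100.1   1.6 457.7 177.5] [453.6 174.8  54.6  46.9  45.  453.8 174.8]
big [ 387.8 -304.4  102.    97.9  -89.3  387.9 -304.2] [ 388.1 -299.7  129.6   37.6   50.3  387.1 -300.6]
small [664.  -15.1 104.4 102.4   1.  664.2 -14.9] [662.2 -13.   63.9  22.8  51.8 661.8 -13.2]
hs [479.6   9.6  97.7  79.5 -89.2 478.1   6.1] [485.7  11.  112.7  55.2  68.  485.5  10.8]
```

View pics/crop1.png

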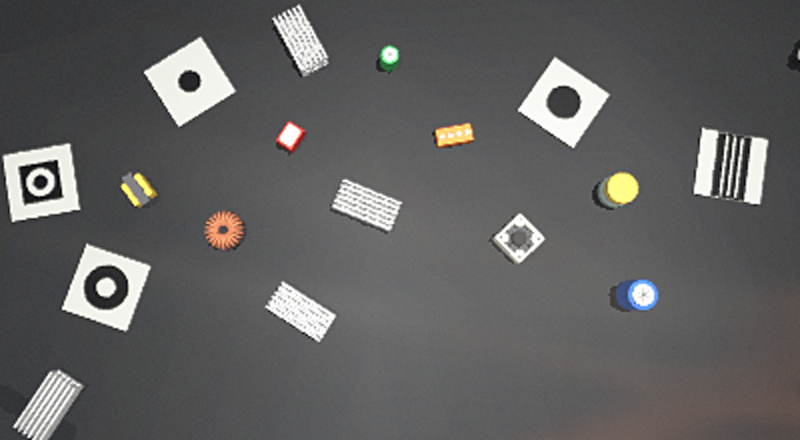

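The crop confirms the choices: heatsink at crop (367,205), the rightmost of the four. The disc at crop (190,80) is the small one and the one at (563,101) the large one. The foreground mask caught the mat, so I'll tighten it.

```bash
sed -i 's/"fg":(V>70)/"fg":(V>115)|((S>110)\&(V>75))/' h.py; cat > m.py <<'E'
from h import *
def parts(f,guess,r=24):
    out={}
    for n,(g,h) in guess.items():
        out[n]=measure(f,"fg",proj(f,[g[0]/1e3,g[1]/1e3,h/2]),h/2,r)
    return out
G={"fan":((430,-157),.028),"choke":((437,180),.025),"big":((360,-297),.05),"small":((645,-10),.036),"hs":((470,18),.03)}
E
python3 - <<'E'
from m import *
t=manip.grab_frame("top"); s=manip.grab_frame("scene")
for n,uv in dict(fan=(389,259),choke=(241,255),big=(450,288),small=(325,169),hs=(313,242)).items():
    h=G[n][1]; a=measure(t,"fg",uv,h/2,26); print(n,a,measure(s,"fg",proj(s,[a[0]/1e3,a[1]/1e3,h/2]),h/2,28))
# heatsink pad stripes direction
hsv=cv2.cvtColor(t["frame"],cv2.COLOR_BGR2GRAY)
m=np.zeros_like(hsv); c=blob(t,"white",(495,223)); cv2.fillConvexPoly(m,cv2.convexHull(c),255); m=cv2.erode(m,np.ones((3,3)))
b=(m>0)&(hsv<90); p=np.argwhere(b)[:,::-1].astype(float); P=np.array([ray(t,q,.004) for q in p])*1e3
print(P.mean(0),cv2.minAreaRect(P.astype(np.float32)))
E
```

```text
fan [ 451.7 -167.5   46.6   42.5  -44.8  452.  -167.7] [ 452.2 -164.6   82.8   43.9   45.6  451.4 -164.9]
choke [456.7 175.4  43.2  41.9 -62.2 457.2 175.1] [454.  174.8  56.8  44.4  37.4 454.2 174.7]
big [ 388.9 -301.9   48.2   36.5   89.   388.8 -302.1] [ 387.4 -299.   129.4   35.8   49.4  386.9 -300.1]
small [662.6 -14.8  29.1  21.3   0.8 663.7 -14.4] [662.7 -13.4  63.3  21.9  49.1 661.9 -13.7]
hs [489.    9.1  75.2  38.1  68.4 489.    9.1] [486.1  10.8 110.4  54.2  68.1 486.   10.8]
[ 541.8076335  -422.86888144] ((542.83056640625, -423.2222595214844), (38.010990142822266, 76.90422058105469), 81.2785873413086)
```

play_rows([
  [[0.023, -0.038, -0.008, 0, 0, -2.36, 1], [0.023, -0.038, -0.008, 0, 0, -2.36, 1], [0.023, -0.038, -0.008, 0, 0, -2.36, 1], [0.023, -0.038, -0.008, 0, 0, -2.36, 1], [0.023, -0.038, -0.008, 0, 0, -2.36, 1], [0.023, -0.038, -0.008, 0, 0, -2.36, 1], [0.023, -0.038, -0.008, 0, 0, -2.36, 1], [0.023, -0.038, -0.008, 0, 0, -2.36, 1], [0.023, -0.038, -0.008, 0, 0, -2.36, 1], [0.023, -0.038, -0.008, 0, 0, -2.36, 1]],
])

```text
time: 1.3
tool_pos: [0.4566, 0.2011, 0.1513]
tool_rot: [0.0, 0.382, 0.924, 0.0]
contact_force: [-0.2, -0.5, 0.2]
gripper_width: 0.999
grasp_force: 0.0
```

play_rows([
  [[0, -0.038, -0.005, 0, 0, 0, 1], [0, -0.038, -0.005, 0, 0, 0, 1], [0, -0.038, -0.005, 0, 0, 0, 1], [0, -0.038, -0.005, 0, 0, 0, 1], [0, -0.038, -0.005, 0, 0, 0, 1], [0, -0.038, -0.005, 0, 0, 0, 1], [0, -0.038, -0.005, 0, 0, 0, 1], [0, -0.038, -0.005, 0, 0, 0, 1], [0, -0.038, -0.005, 0, 0, 0, 1], [0, -0.026, -0.005, 0, 0, 0, 1]],
])

```text
time: 2.3
tool_pos: [0.4558, -0.1676, 0.1014]
tool_rot: [0.0, 0.382, 0.924, -0.0]
contact_force: [0.3, -0.3, -0.3]
gripper_width: 1.001
grasp_force: 0.0
```

play_rows([
  [[-0.002, 0.001, -0.03, 0, 0, 0, 1], [-0.002, 0.001, -0.03, 0, 0, 0, 1], [0, 0, -0.02, 0, 0, 0, 1], [0, 0, -0.012, 0, 0, 0, 1], [0, 0, -0.006, 0, 0, 0, 1], [0, 0, 0, 0, 0, 0, 0.3], [0, 0, 0, 0, 0, 0, 0.3], [0, 0, 0, 0, 0, 0, 0.3], [0, 0, 0, 0, 0, 0, 0.3], [0, 0, 0, 0, 0, 0, 0.3]],
])

```text
time: 3.3
tool_pos: [0.4532, -0.1639, 0.0049]
tool_rot: [0.002, 0.381, 0.925, -0.0]
contact_force: [0.5, -0.4, 5.3]
gripper_width: 0.45
grasp_force: 62.6
```

```bash
python3 - <<'E'
from m import *
s=manip.state(); print(s["tool_pos"],s["gripper_width"],s["grasp_force"],s["contact_force"])
f=manip.grab_frame("scene"); u,v=map(int,proj(f,[.452,-.166,.02])); cv2.imwrite("pics/g1.png",cv2.resize(f["frame"][v-70:v+50,u-80:u+80],None,fx=4,fy=4,interpolation=cv2.INTER_CUBIC))
E
```

```text
[ 0.45321776 -0.163934    0.00487195] 0.45049004859369063 62.63971209526062 [ 0.54135566 -0.41863083  5.33499546]
```

View pics/g1.png

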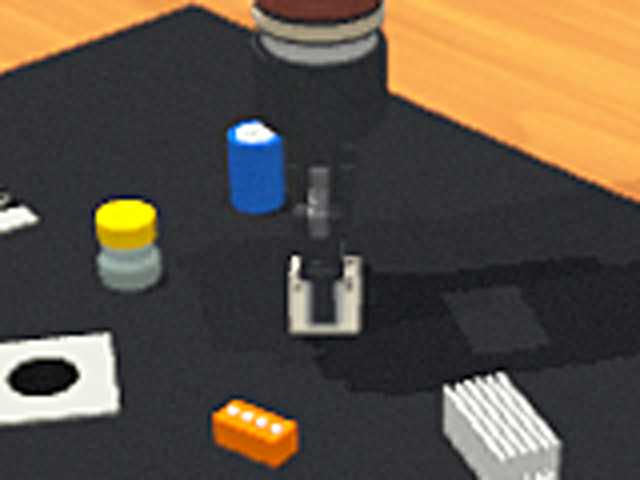

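The picture shows the fan held between the fingers at crop (325,295). Lifting and carrying.

play_rows([
  [[0, 0, 0.015, 0, 0, 0, 0.3], [0, 0, 0.03, 0, 0, 0, 0.3], [0, 0, 0.03, 0, 0, 0, 0.3], [0, 0.02, 0.02, 0, 0, -3, 0.3], [0, 0.04, 0, 0, 0, -5, 0.3], [0.01, 0.04, 0, 0, 0, -5, 0.3], [0.01, 0.04, 0, 0, 0, -5, 0.3], [0.01, 0.04, 0, 0, 0, -5, 0.3], [0.01, 0.04, 0, 0, 0, -5, 0.3], [0.01, 0.04, 0, 0, 0, -5, 0.3]],
])

```text
time: 4.35
tool_pos: [0.5017, 0.0985, 0.0981]
tool_rot: [-0.0, 0.629, 0.777, -0.0]
contact_force: [0.4, 0.4, -0.4]
gripper_width: 0.454
grasp_force: 62.0
```

play_rows([
  [[0.01, 0.04, 0, 0, 0, -0.8, 0.3], [0, 0.04, 0, 0, 0, 0, 0.3], [0, 0.04, 0, 0, 0, 0, 0.3], [0, 0.04, 0, 0, 0, 0, 0.3], [0, 0.04, 0, 0, 0, 0, 0.3], [0, 0.04, 0, 0, 0, 0, 0.3], [0, 0.035, 0, 0, 0, 0, 0.3], [0, 0.02, -0.01, 0, 0, 0, 0.3], [0, 0.005, -0.01, 0, 0, 0, 0.3], [0, 0, 0, 0, 0, 0, 0.3]],
])

```text
time: 5.35
tool_pos: [0.5102, 0.3961, 0.0756]
tool_rot: [-0.001, 0.633, 0.774, -0.002]
contact_force: [-0.4, -0.6, 0.3]
gripper_width: 0.453
grasp_force: 62.0
```

```bash
python3 - <<'E'
from m import *
s=manip.state(); print(s["tool_pos"],s["tool_rot"],s["gripper_width"],s["grasp_force"],s["contact_force"])
for i,n in enumerate(("top","scene")):
    f=manip.grab_frame(n); u,v=map(int,proj(f,[*s["tool_pos"][:2],.07])); I=cv2.resize(f["frame"][v-60:v+60,u-60:u+60],(400,400),interpolation=cv2.INTER_CUBIC)
    O=I if i==0 else np.hstack([O,I])
    print(n,u,v)
cv2.imwrite("pics/g2.png",O)
E
```

```text
[0.51016224 0.39606444 0.07555904] [-6.65025814e-04  6.32876114e-01  7.74249254e-01 -2.33986129e-03] 0.4528444876479676 62.00762987136841 [-0.44407362 -0.55752524  0.30474806]
top 137 226
scene 489 324
```

View pics/g2.png

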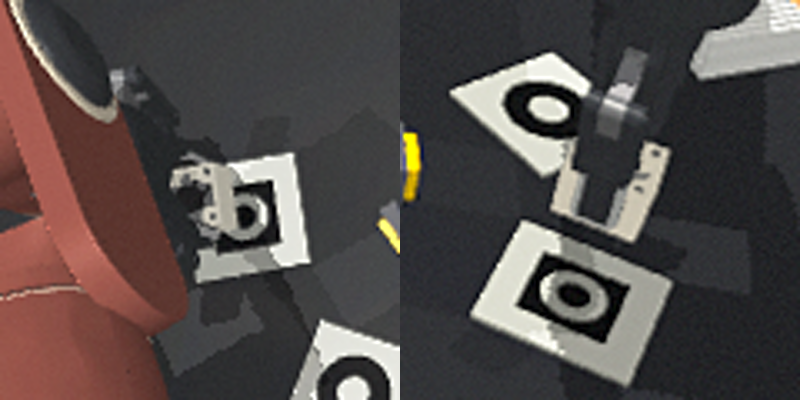

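Left half: held fan, partly hidden, over its pad. Right half: fan at (610,190), level above the pad. Lowering.

play_rows([
  [[0.002, -0.002, -0.025, 0, 0, 0, 0.3], [0, 0, -0.02, 0, 0, 0, 0.3], [0, 0, -0.01, 0, 0, 0, 0.3], [0, 0, -0.006, 0, 0, 0, 0.3], [0, 0, -0.003, 0, 0, 0, 0.3], [0, 0, -0.001, 0, 0, 0, 0.3], [0, 0, 0, 0, 0, 0, 0.3]],
])

```text
time: 6.15
tool_pos: [0.5144, 0.395, 0.0142]
tool_rot: [0.0, 0.633, 0.774, 0.001]
contact_force: [-0.0, -0.6, -0.4]
gripper_width: 0.457
grasp_force: 62.0
```

play_rows([
  [[-0.001, 0, 0, 0, 0, 0, 0.3], [0, 0, 0, 0, 0, 0, 0.3], [0, 0, -0.002, 0, 0, 0, 0.3], [0, 0, 0, 0, 0, 0, 0.3]],
])

```text
time: 6.55
tool_pos: [0.5127, 0.3947, 0.0111]
tool_rot: [-0.0, 0.633, 0.774, -0.0]
contact_force: [-0.2, 0.0, 0.3]
gripper_width: 0.453
grasp_force: 62.0
```

play_rows([
  [[-0.0005, -0.0005, -0.001, 0, 0, 0, 0.3], [0, 0, 0, 0, 0, 0, 0.3], [0, 0, 0, 0, 0, 0, 0.3]],
])

```text
time: 6.85
tool_pos: [0.5123, 0.3942, 0.0102]
tool_rot: [-0.0, 0.633, 0.774, -0.0]
contact_force: [0.8, -0.2, 0.2]
gripper_width: 0.455
grasp_force: 62.0
```

play_rows([
  [[0, 0, -0.001, 0, 0, 0, 0.3], [0, 0, 0, 0, 0, 0, 0.3], [0, 0, 0, 0, 0, 0, 0.3]],
])

```text
time: 7.15
tool_pos: [0.5124, 0.3942, 0.0093]
tool_rot: [0.0, 0.633, 0.774, -0.0]
contact_force: [0.2, -0.1, -0.6]
gripper_width: 0.454
grasp_force: 62.0
```

play_rows([
  [[0, 0, -0.001, 0, 0, 0, 0.3], [0, 0, 0, 0, 0, 0, 0.3], [0, 0, 0, 0, 0, 0, 0.3]],
])

```text
time: 7.45
tool_pos: [0.5126, 0.3944, 0.0089]
tool_rot: [0.0, 0.633, 0.774, 0.0]
contact_force: [-2.7, -1.1, 3.8]
gripper_width: 0.458
grasp_force: 62.5
```

play_rows([
  [[0, 0, -0.0007, 0, 0, 0, 0.3], [0, 0, 0, 0, 0, 0, 0.3], [0, 0, 0, 0, 0, 0, 0.3]],
])

```text
time: 7.75
tool_pos: [0.5125, 0.3944, 0.0089]
tool_rot: [0.0, 0.633, 0.774, -0.0]
contact_force: [-3.1, -2.1, 8.2]
gripper_width: 0.456
grasp_force: 63.2
```

Contact at z 0.0089, as predicted. Releasing, rising and heading to the choke.

play_rows([
  [[0, 0, 0.0015, 0, 0, 0, 0.6], [0, 0, 0, 0, 0, 0, 1], [0, 0, 0, 0, 0, 0, 1], [0, 0, 0, 0, 0, 0, 1], [0, 0, 0.02, 0, 0, 0, 1], [0, 0, 0.035, 0, 0, 0, 1], [0, 0, 0.035, 0, 0, 0, 1], [-0.01, -0.04, 0.01, 0, 0, 0, 1], [-0.01, -0.04, 0, 0, 0, 0, 1], [-0.01, -0.04, 0, 0, 0, 0, 1]],
])

```text
time: 8.75
tool_pos: [0.4823, 0.2733, 0.1098]
tool_rot: [0.0, 0.633, 0.774, 0.001]
contact_force: [0.5, -0.8, -0.6]
gripper_width: 1.0
grasp_force: 0.0
```

play_rows([
  [[-0.01, -0.04, 0, 0, 0, 0, 1], [-0.01, -0.04, 0, 0, 0, 0, 1], [-0.005, -0.02, 0, 0, 0, 0, 1], [0, 0, 0, 0, 0, 0, 1]],
])

```text
time: 9.15
tool_pos: [0.4567, 0.1723, 0.1087]
tool_rot: [0.0, 0.635, 0.773, -0.0]
contact_force: [1.0, 0.3, 0.1]
gripper_width: 0.998
grasp_force: 0.0
```

```bash
cat > chk.py <<'E'
from m import *
import sys
# usage: chk.py name x y h padx pady out
x,y,h=map(float,sys.argv[1:4]); out=sys.argv[4]
s=manip.state(); print(s["tool_pos"].round(4),s["tool_rot"].round(3))
O=[]
for n in ("top","scene"):
    f=manip.grab_frame(n); u,v=map(int,proj(f,[x,y,.004])); O.append(cv2.resize(f["frame"][v-40:v+40,u-40:u+40],(400,400),interpolation=cv2.INTER_CUBIC))
    try: print(n,"pad+part blob",measure(f,"white",(u,v),.004,45))
    except Exception as e: print(e)
cv2.imwrite(out,np.hstack(O))
E
python3 chk.py .512 .394 .028 pics/c1.png
```

```text
[0.4567 0.1723 0.1087] [ 0.     0.635  0.773 -0.   ]
top pad+part blob [509.5 402.1  81.5  61.8  10.5 511.2 406.9]
scene pad+part blob [507.  394.5  93.5  80.9  11.2 508.6 394.8]
```

View pics/c1.png

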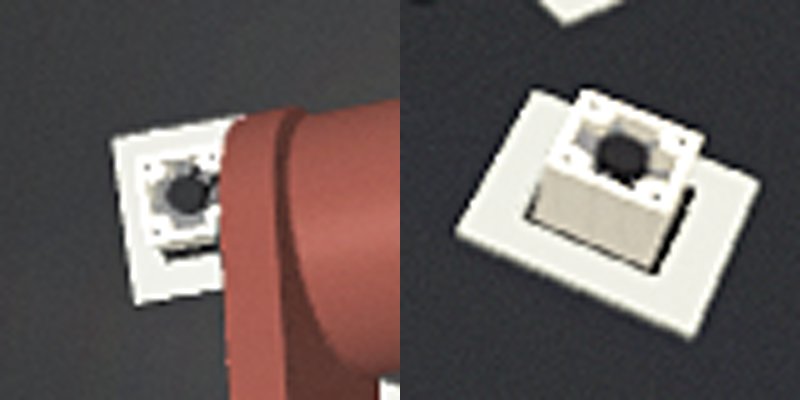

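The fan stands square and inside its silhouette. Left, the arm hides part of it; right, its top face corners are (580,90), (705,137), (668,212), (542,172). Computing the offset.

```bash
python3 - <<'E'
from m import *
f=manip.grab_frame("scene"); u,v=map(int,proj(f,[.512,.394,.004]))
P=np.array([ray(f,(( a-400)/5-.4+u-40,b/5-.4+v-40),.032) for a,b in [(580,90),(705,137),(668,212),(542,172)]])*1e3
print(P.round(1),P.mean(0).round(1),cv2.minAreaRect(P.astype(np.float32)))
print(ray(f,((622-400)/5-.4+u-40,155/5-.4+v-40),.030)*1e3)
E
```

```text
[[498.3 370.7]
 [488.5 411.9]
 [528.2 419.1]
 [541.5 380.8]] [514.1 395.6] ((514.9998168945312, 396.3424987792969), (44.55770492553711, 42.33460235595703), 13.22507381439209)
[513.73855855 395.30408532]
```

play_rows([
  [[-0.001, 0.002, -0.03, 0, 0, 0, 1], [0, 0, -0.03, 0, 0, 0, 1], [0, 0, -0.02, 0, 0, 0, 1], [0, 0, -0.01, 0, 0, 0, 1], [0, 0, 0, 0, 0, 0, 1], [0, 0, 0, 0, 0, 0, 1]],
])

```text
time: 9.9
tool_pos: [0.4572, 0.1769, 0.0199]
tool_rot: [0.0, 0.633, 0.774, 0.001]
contact_force: [0.7, 0.8, -0.1]
gripper_width: 1.0
grasp_force: 0.0
```

play_rows([
  [[-0.0015, -0.002, -0.01, 0, 0, 0, 1], [0, 0, -0.004, 0, 0, 0, 1], [0, 0, 0, 0, 0, 0, 1], [0, 0, 0, 0, 0, 0, 0.35], [0, 0, 0, 0, 0, 0, 0.35], [0, 0, 0, 0, 0, 0, 0.35], [0, 0, 0, 0, 0, 0, 0.35], [0, 0, 0, 0, 0, 0, 0.35]],
])

```text
time: 10.7
tool_pos: [0.4558, 0.1744, 0.006]
tool_rot: [0.001, 0.633, 0.774, 0.001]
contact_force: [0.7, -0.1, 3.9]
gripper_width: 0.513
grasp_force: 61.7
```

play_rows([
  [[0, 0, 0.015, 0, 0, 0, 0.35], [0, 0, 0.03, 0, 0, 0, 0.35], [-0.011, 0.023, 0.015, 0, 0, 0, 0.35], [-0.016, 0.035, 0, 0, 0, 0, 0.35], [-0.016, 0.035, 0, 0, 0, 0, 0.35], [-0.013, 0.028, -0.01, 0, 0, 0, 0.35], [-0.01, 0.016, -0.02, 0, 0, 0, 0.35], [0, 0, -0.015, 0, 0, 0, 0.35], [0, 0, -0.005, 0, 0, 0, 0.35], [0, 0, 0, 0, 0, 0, 0.35]],
])

```text
time: 11.7
tool_pos: [0.3879, 0.3105, 0.0139]
tool_rot: [-0.0, 0.633, 0.774, -0.001]
contact_force: [-1.2, -0.7, -1.0]
gripper_width: 0.517
grasp_force: 61.3
```

play_rows([
  [[0, 0, 0, 0, 0, 0, 0.35], [0, 0, 0, 0, 0, 0, 0.35]],
])

```text
time: 11.9
tool_pos: [0.3898, 0.3113, 0.0161]
tool_rot: [0.0, 0.634, 0.774, 0.001]
contact_force: [0.4, -0.0, -0.1]
gripper_width: 0.514
grasp_force: 61.3
```

play_rows([
  [[0, 0, -0.003, 0, 0, 0, 0.35], [0, 0, -0.002, 0, 0, 0, 0.35], [0, 0, 0, 0, 0, 0, 0.35], [0, 0, 0, 0, 0, 0, 0.35]],
])

```text
time: 12.3
tool_pos: [0.3889, 0.3112, 0.0101]
tool_rot: [-0.0, 0.633, 0.774, -0.0]
contact_force: [0.0, -0.3, -1.1]
gripper_width: 0.514
grasp_force: 61.4
```

play_rows([
  [[0, 0, -0.001, 0, 0, 0, 0.35], [0, 0, 0, 0, 0, 0, 0.35], [0, 0, 0, 0, 0, 0, 0.35]],
])

```text
time: 12.6
tool_pos: [0.3889, 0.3112, 0.01]
tool_rot: [-0.0, 0.633, 0.774, -0.0]
contact_force: [-2.9, -1.2, 5.9]
gripper_width: 0.515
grasp_force: 62.2
```

play_rows([
  [[0, 0, 0.001, 0, 0, 0, 0.7], [0, 0, 0, 0, 0, 0, 1], [0, 0, 0, 0, 0, 0, 1], [0, 0, 0, 0, 0, 0, 1], [0, 0, 0.02, 0, 0, 0, 1], [0, 0, 0.035, 0, 0, 0, 1], [0, 0, 0.035, 0, 0, 0, 1], [0.01, -0.03, 0.02, 0, 0, 0, 1], [0.01, -0.04, 0, 0, 0, 0, 1], [0.01, -0.04, 0, 0, 0, 0, 1]],
])

```text
time: 13.6
tool_pos: [0.4197, 0.2005, 0.1215]
tool_rot: [0.001, 0.633, 0.774, 0.001]
contact_force: [0.3, -0.2, 0.4]
gripper_width: 0.996
grasp_force: 0.0
```

play_rows([
  [[0, -0.04, 0, 0, 0, 0, 1], [0, -0.04, 0, 0, 0, 0, 1], [0, -0.04, 0, 0, 0, 0, 1], [0, -0.04, 0, 0, 0, 0, 1], [0, -0.04, 0, 0, 0, 0, 1], [0, -0.04, 0, 0, 0, 0, 1], [0, -0.04, 0, 0, 0, 0, 1], [0, -0.04, 0, 0, 0, 0, 1], [0, -0.04, 0, 0, 0, 0, 1], [0, -0.04, 0, 0, 0, 0, 1]],
])

```text
time: 14.6
tool_pos: [0.4186, -0.2005, 0.1201]
tool_rot: [0.0, 0.633, 0.774, 0.0]
contact_force: [1.0, 0.7, 0.1]
gripper_width: 1.001
grasp_force: 0.0
```

play_rows([
  [[-0.01, -0.04, 0, 0, 0, 0, 1], [-0.01, -0.04, 0, 0, 0, 0, 1], [-0.01, -0.022, 0, 0, 0, 0, 1], [0, 0, -0.01, 0, 0, 0, 1], [0, 0, 0, 0, 0, 0, 1], [0, 0, 0, 0, 0, 0, 1]],
])

```text
time: 15.2
tool_pos: [0.3887, -0.2994, 0.1092]
tool_rot: [-0.001, 0.633, 0.774, 0.0]
contact_force: [0.5, -0.0, 0.7]
gripper_width: 1.003
grasp_force: 0.0
```

```bash
cat > chk2.py <<'E'
from m import *
s=manip.state(); print(s["tool_pos"].round(4))
t=manip.grab_frame("top"); c=manip.grab_frame("scene"); O=[]
for x,y in [(.5119,.394),(.3899,.3114)]:
  for f in (t,c):
    u,v=map(int,proj(f,[x,y,.015])); O.append(cv2.resize(f["frame"][v-30:v+30,u-30:u+30],(390,290) if 0 else (300,300),interpolation=cv2.INTER_CUBIC)); print(u-30,v-30)
cv2.imwrite("pics/c2.png",np.vstack([np.hstack(O[:2]),np.hstack(O[2:])]))
for n,f in (("top",t),("scene",c)):
    print(n,"big",measure(f,"fg",proj(f,[.3885,-.3005,.025]),.025,26))
    print(n,"choke copper",measure(f,"copper",proj(f,[.39,.311,.02]),.0185,26))
E
python3 chk2.py
```

```text
[ 0.3887 -0.2994  0.1092]
117 199
451 317
150 252
443 262
top big [ 389.4 -303.1   51.1   37.1   80.5  387.5 -303.4]
top choke copper [389.1 310.5  42.7  42.6 -43.3 389.2 310.7]
scene big [ 388.5 -300.   129.    35.    48.2  387.1 -300.8]
scene choke copper [388.9 312.4  58.8  43.   28.1 388.6 313. ]
```

View pics/c2.png

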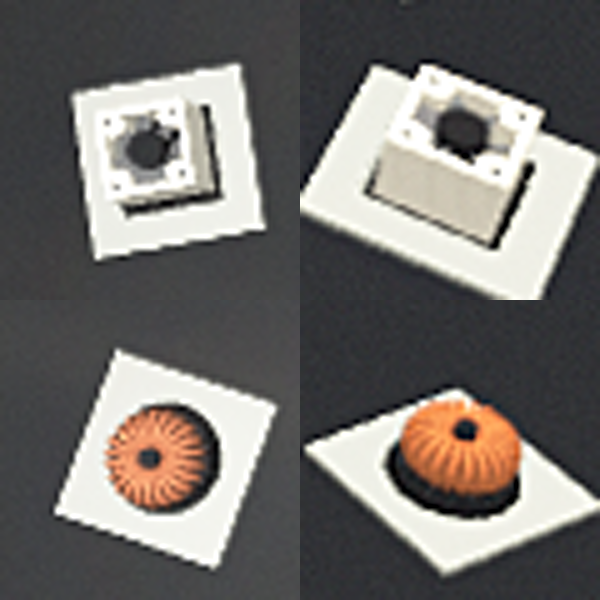

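Fan: top crop hub (150,150), standing square within its silhouette. Choke: crop (150,457) in the top view, within 1 mm of the pad centre. Now the big cap.

play_rows([
  [[0, -0.0015, -0.03, 0, 0, 0, 1], [0, 0, -0.03, 0, 0, 0, 1], [0, 0, -0.02, 0, 0, 0, 1], [0, 0, -0.01, 0, 0, 0, 1], [0, 0, -0.004, 0, 0, 0, 1], [0, 0, 0, 0, 0, 0, 1]],
])

```text
time: 15.9
tool_pos: [0.3893, -0.3022, 0.0165]
tool_rot: [0.0, 0.633, 0.774, -0.0]
contact_force: [0.8, 0.1, 0.7]
gripper_width: 1.001
grasp_force: 0.0
```

play_rows([
  [[0, 0, 0, 0, 0, 0, 1], [0, 0, 0, 0, 0, 0, 0.25], [0, 0, 0, 0, 0, 0, 0.25], [0, 0, 0, 0, 0, 0, 0.25], [0, 0, 0, 0, 0, 0, 0.25], [0, 0, 0, 0, 0, 0, 0.25], [0, 0, 0, 0, 0, 0, 0.25]],
])

```text
time: 16.6
tool_pos: [0.3893, -0.3028, 0.0167]
tool_rot: [0.001, 0.633, 0.774, -0.0]
contact_force: [0.3, -0.7, 4.3]
gripper_width: 0.393
grasp_force: 59.6
```

```bash
python3 - <<'E'
from m import *
f=manip.grab_frame("top")
print([ray(f,(a/5-.4+117,b/5-.4+199),.032)*1e3 for a,b in [(150,150),(97,105),(183,97),(193,192),(112,202)]])
E
```

```text
[array([512.04258763, 390.14663929]), array([532.45536889, 415.46193354]), array([536.76800374, 376.51573554]), array([493.01896306, 369.54156876]), array([487.88596027, 405.98950154])]
```

play_rows([
  [[0, 0, 0.015, 0, 0, 0, 0.25], [0, 0, 0.03, 0, 0, 0, 0.25], [0, 0, 0.035, 0, 0, 0, 0.25], [0.008, 0.003, 0.025, 0, 0, 0, 0.25], [0.03, 0.01, 0, 0, 0, 0, 0.25], [0.035, 0.012, 0, 0, 0, 0, 0.25], [0.035, 0.012, 0, 0, 0, 0, 0.25], [0.035, 0.012, 0, 0, 0, 0, 0.25], [0.035, 0.012, 0, 0, 0, 0, 0.25], [0.03, 0.01, 0, 0, 0, 0, 0.25]],
])

```text
time: 17.65
tool_pos: [0.5979, -0.2301, 0.1199]
tool_rot: [-0.001, 0.633, 0.774, -0.0]
contact_force: [0.5, 1.3, -0.1]
gripper_width: 0.39
grasp_force: 59.8
```

play_rows([
  [[0.02, 0.008, 0, 0, 0, 0, 0.25], [0, 0, -0.03, 0, 0, 0, 0.25], [0, 0, -0.03, 0, 0, 0, 0.25], [0, 0, -0.025, 0, 0, 0, 0.25], [0, 0, -0.01, 0, 0, 0, 0.25], [0, 0, 0, 0, 0, 0, 0.25], [0, 0, 0, 0, 0, 0, 0.25]],
])

```text
time: 18.35
tool_pos: [0.6174, -0.2236, 0.027]
tool_rot: [0.001, 0.633, 0.774, 0.0]
contact_force: [0.1, -0.2, -0.4]
gripper_width: 0.394
grasp_force: 59.6
```

play_rows([
  [[0, 0, -0.003, 0, 0, 0, 0.25], [0, 0, -0.002, 0, 0, 0, 0.25], [0, 0, 0, 0, 0, 0, 0.25], [0, 0, 0, 0, 0, 0, 0.25]],
])

```text
time: 18.75
tool_pos: [0.617, -0.2233, 0.0215]
tool_rot: [0.0, 0.633, 0.774, 0.0]
contact_force: [0.1, -0.9, -1.0]
gripper_width: 0.397
grasp_force: 59.6
```

play_rows([
  [[0, 0, -0.001, 0, 0, 0, 0.25], [0, 0, 0, 0, 0, 0, 0.25], [0, 0, 0, 0, 0, 0, 0.25]],
])

```text
time: 19.05
tool_pos: [0.6172, -0.2234, 0.0207]
tool_rot: [0.0, 0.633, 0.774, 0.0]
contact_force: [-0.5, 0.7, 3.7]
gripper_width: 0.397
grasp_force: 60.0
```

play_rows([
  [[0, 0, 0, 0, 0, 0, 0.7], [0, 0, 0, 0, 0, 0, 1], [0, 0, 0, 0, 0, 0, 1], [0, 0, 0, 0, 0, 0, 1], [0, 0, 0.03, 0, 0, 0, 1], [0, 0, 0.04, 0, 0, 0, 1], [0, 0, 0.03, 0, 0, 0, 1], [0.006, 0.03, 0, 0, 0, 0, 1], [0.008, 0.035, 0, 0, 0, 0, 1], [0.008, 0.035, 0, 0, 0, 0, 1]],
])

```text
time: 20.05
tool_pos: [0.6391, -0.1226, 0.1206]
tool_rot: [0.0, 0.634, 0.774, 0.0]
contact_force: [0.7, 0.2, -0.8]
gripper_width: 1.004
grasp_force: 0.0
```

play_rows([
  [[0.008, 0.035, 0, 0, 0, 0, 1], [0.008, 0.035, 0, 0, 0, 0, 1], [0.007, 0.03, 0, 0, 0, 0, 1], [0, 0.01, -0.03, 0, 0, 0, 1], [0, 0, -0.03, 0, 0, 0, 1], [0, 0, -0.02, 0, 0, 0, 1], [0, 0, -0.015, 0, 0, 0, 1], [0, 0, 0, 0, 0, 0, 1], [0, 0, 0, 0, 0, 0, 1]],
])

```text
time: 20.95
tool_pos: [0.6623, -0.0135, 0.0256]
tool_rot: [0.0, 0.633, 0.774, 0.0]
contact_force: [0.3, 0.0, 0.1]
gripper_width: 0.999
grasp_force: 0.0
```

```bash
cat > chk3.py <<'E'
from m import *
t=manip.grab_frame("top"); c=manip.grab_frame("scene")
for n,f in (("top",t),("scene",c)):
    H,S,V=cv2.split(cv2.cvtColor(f["frame"],cv2.COLOR_BGR2HSV))
    print(n,"big blue+silver at top of blue:",measure(f,"blue",proj(f,[.6178,-.2223,.03]),.029,26))
x=[]
for f in (t,c):
    u,v=map(int,proj(f,[.6178,-.2223,.03])); x.append(cv2.resize(f["frame"][v-30:v+30,u-30:u+30],(300,300),interpolation=cv2.INTER_CUBIC)); print(u-30,v-30)
cv2.imwrite("pics/c3.png",np.hstack(x))
E
python3 chk3.py
```

```text
top big blue+silver at top of blue: [ 615.8 -221.3   47.5   34.6  -44.3  616.6 -221.6]
scene big blue+silver at top of blue: [ 615.4 -222.1  115.1   37.1   56.8  614.7 -222.9]
383 157
179 194
```

View pics/c3.png

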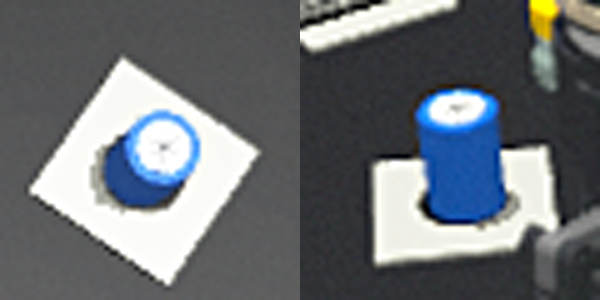

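The cap stands upright on its pad: silver top at left crop (164,148) and right crop (458,105). The gripper is visible at the right edge. Checking numerically.

```bash
python3 - <<'E'
from m import *
t=manip.grab_frame("top"); c=manip.grab_frame("scene")
print(ray(t,(415.4,186.2),.054)*1e3, ray(c,(210.2,214.6),.054)*1e3)
def silver(f,g,kind="white"):
    m=mask(f,kind); u,v=map(int,proj(f,g)); w=np.zeros_like(m); cv2.circle(w,(u,v),7,255,-1)
    M=cv2.moments(m&w,True); return np.round(ray(f,(M["m10"]/M["m00"],M["m01"]/M["m00"]),g[2])*1e3,1)
print(silver(t,[.617,-.223,.054]),silver(c,[.617,-.223,.054]))
for f in(t,c): print(silver(f,[.6625,-.014,.036]))
for f in (t,c): print("pad",measure(f,"white",proj(f,[.6178,-.2223,.0]),.004,45))
E
```

```text
[ 615.74274404 -221.70245085] [ 614.54801171 -221.06848741]
[ 617.2 -221.3] [ 617.1 -219.3]Traceback (most recent call last):
  File "<stdin>", line 8, in <module>
  File "<stdin>", line 6, in silver
ZeroDivisionError: float division by zero
```

play_rows([
  [[0, -0.0005, -0.009, 0, 0, 0, 1], [0, 0, -0.004, 0, 0, 0, 1], [0, 0, 0, 0, 0, 0, 0.5], [0, 0, 0, 0, 0, 0, 0.1], [0, 0, 0, 0, 0, 0, 0.1], [0, 0, 0, 0, 0, 0, 0.1], [0, 0, 0, 0, 0, 0, 0.1], [0, 0, 0, 0, 0, 0, 0.1], [0, 0, 0, 0, 0, 0, 0.1]],
])

```text
time: 22.05
tool_pos: [0.6623, -0.0138, 0.0126]
tool_rot: [0.0, 0.633, 0.774, 0.0]
contact_force: [0.2, -0.1, 1.7]
gripper_width: 0.231
grasp_force: 58.8
```

play_rows([
  [[0, 0, 0.015, 0, 0, 0, 0.1], [0, 0, 0.03, 0, 0, 0, 0.1], [0, 0, 0.03, 0, 0, 0, 0.1], [-0.003, 0.03, 0.01, 0, 0, 0, 0.1], [-0.004, 0.035, 0, 0, 0, 0, 0.1], [-0.004, 0.035, 0, 0, 0, 0, 0.1], [-0.004, 0.035, 0, 0, 0, 0, 0.1], [-0.004, 0.035, 0, 0, 0, 0, 0.1], [-0.004, 0.035, 0, 0, 0, 0, 0.1], [-0.004, 0.0335, 0, 0, 0, 0, 0.1]],
])

```text
time: 23.05
tool_pos: [0.6346, 0.2262, 0.0981]
tool_rot: [0.0, 0.633, 0.774, 0.0]
contact_force: [0.9, -0.4, -1.8]
gripper_width: 0.233
grasp_force: 58.7
```

play_rows([
  [[0, 0, -0.03, 0, 0, 0, 0.1], [0, 0, -0.025, 0, 0, 0, 0.1], [0, 0, -0.015, 0, 0, 0, 0.1], [0, 0, -0.005, 0, 0, 0, 0.1], [0, 0, 0, 0, 0, 0, 0.1], [0, 0, 0, 0, 0, 0, 0.1], [0, 0, 0, 0, 0, 0, 0.1]],
])

```text
time: 23.75
tool_pos: [0.6362, 0.2248, 0.024]
tool_rot: [0.001, 0.633, 0.774, 0.001]
contact_force: [0.3, -0.4, 0.8]
gripper_width: 0.234
grasp_force: 58.7
```

play_rows([
  [[-0.0005, 0, -0.004, 0, 0, 0, 0.1], [0, 0, -0.002, 0, 0, 0, 0.1], [0, 0, 0, 0, 0, 0, 0.1], [0, 0, 0, 0, 0, 0, 0.1]],
])

```text
time: 24.15
tool_pos: [0.6346, 0.2247, 0.0166]
tool_rot: [0.0, 0.633, 0.774, 0.0]
contact_force: [-0.5, 0.4, 3.2]
gripper_width: 0.239
grasp_force: 59.1
```

play_rows([
  [[0, 0, -0.001, 0, 0, 0, 0.1], [0, 0, 0, 0, 0, 0, 0.1], [0, 0, 0, 0, 0, 0, 0.1]],
])

```text
time: 24.45
tool_pos: [0.6347, 0.2247, 0.0165]
tool_rot: [0.0, 0.633, 0.774, -0.0]
contact_force: [-2.8, -1.8, 7.3]
gripper_width: 0.237
grasp_force: 59.5
```

play_rows([
  [[0, 0, 0.0005, 0, 0, 0, 0.6], [0, 0, 0, 0, 0, 0, 1], [0, 0, 0, 0, 0, 0, 1], [0, 0, 0, 0, 0, 0, 1], [0, 0, 0.03, 0, 0, 0, 1], [0, 0, 0.035, 0, 0, 0, 1], [0, 0, 0.03, 0, 0, 0, 1], [-0.021, -0.0307, 0, 0, 0, -4.74, 1], [-0.021, -0.0307, 0, 0, 0, -4.74, 1], [-0.021, -0.0307, 0, 0, 0, -4.74, 1]],
])

```text
time: 25.45
tool_pos: [0.5707, 0.1319, 0.1108]
tool_rot: [0.0, 0.725, 0.689, 0.0]
contact_force: [0.3, -0.5, -0.3]
gripper_width: 0.997
grasp_force: 0.0
```

play_rows([
  [[-0.021, -0.0307, 0, 0, 0, -4.74, 1], [-0.021, -0.0307, 0, 0, 0, -4.74, 1], [-0.021, -0.0307, 0, 0, 0, -4.74, 1], [-0.021, -0.0307, 0, 0, 0, -4.74, 1], [0, 0, -0.03, 0, 0, 0, 1], [0, 0, -0.02, 0, 0, 0, 1], [0, 0, 0, 0, 0, 0, 1], [0, 0, 0, 0, 0, 0, 1]],
])

```text
time: 26.25
tool_pos: [0.4873, 0.0099, 0.0607]
tool_rot: [-0.0, 0.828, 0.561, -0.0]
contact_force: [0.4, -0.2, 0.6]
gripper_width: 0.999
grasp_force: 0.0
```

```bash
cat > chk4.py <<'E'
from m import *
t=manip.grab_frame("top"); c=manip.grab_frame("scene"); x=[]
for X in ([.6178,-.2223,.03],[.6355,.2247,.02]):
  for f in (t,c):
    u,v=map(int,proj(f,X)); x.append(cv2.resize(f["frame"][v-30:v+30,u-30:u+30],(300,300),interpolation=cv2.INTER_CUBIC)); print(u-30,v-30)
cv2.imwrite("pics/c4.png",np.vstack([np.hstack(x[:2]),np.hstack(x[2:])]))
for n,f in (("top",t),("scene",c)):
    print(n,"small green",measure(f,"green",proj(f,[.635,.2247,.02]),.022,20),"hs",measure(f,"fg",proj(f,[.4875,.01,.015]),.015,26))
E
python3 chk4.py
```

```text
383 157
179 194
192 148
327 302
top small green [635.1 223.4  30.6  21.5  45.9 634.8 223.8] hs [490.2  13.2 119.6 119.5   0.9 503.    5.9]
scene small green [633.6 225.7  56.8  21.2  37.1 633.4 225.4] hs [486.4  10.7 110.3  53.6  68.5 486.2  10.7]
```

View pics/c4.png

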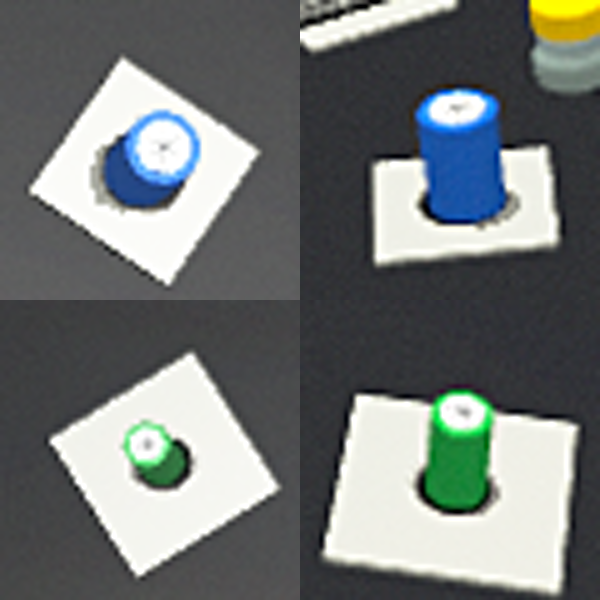

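Both caps stand upright within their silhouettes (big at crop (164,148), small at (148,445) in the top row/column), each off centre by no more than about 2 mm. Grasping the heatsink.

play_rows([
  [[0, 0, -0.025, 0, 0, 0, 1], [0, 0, -0.018, 0, 0, 0, 1], [0, 0, -0.009, 0, 0, 0, 1], [0, 0, 0, 0, 0, 0, 1], [0, 0, 0, 0, 0, 0, 0.5], [0, 0, 0, 0, 0, 0, 0.25], [0, 0, 0, 0, 0, 0, 0.25], [0, 0, 0, 0, 0, 0, 0.25], [0, 0, 0, 0, 0, 0, 0.25], [0, 0, 0, 0, 0, 0, 0.25]],
])

```text
time: 27.35
tool_pos: [0.4884, 0.0097, 0.0097]
tool_rot: [0.001, 0.828, 0.561, 0.001]
contact_force: [0.2, 0.7, 5.5]
gripper_width: 0.386
grasp_force: 61.7
```

play_rows([
  [[0, 0, 0.015, 0, 0, 0, 0.25], [0, 0, 0.03, 0, 0, 0, 0.25], [0, 0, 0.035, 0, 0, 0, 0.25], [0.004, -0.03, 0.02, 0, 0, -6, 0.25], [0.005, -0.037, 0, 0, 0, -6.5, 0.25], [0.005, -0.037, 0, 0, 0, -6.5, 0.25], [0.005, -0.037, 0, 0, 0, -6.5, 0.25], [0.005, -0.037, 0, 0, 0, -6.5, 0.25], [0.005, -0.037, 0, 0, 0, -6.5, 0.25], [0.005, -0.037, 0, 0, 0, -6.5, 0.25]],
])

```text
time: 28.35
tool_pos: [0.5207, -0.2433, 0.1076]
tool_rot: [-0.001, 0.98, 0.199, -0.001]
contact_force: [-0.0, 0.0, -0.7]
gripper_width: 0.387
grasp_force: 61.0
```

play_rows([
  [[0.005, -0.037, 0, 0, 0, -6.5, 0.25], [0.005, -0.037, 0, 0, 0, -6.5, 0.25], [0.005, -0.037, 0, 0, 0, -6.5, 0.25], [0.004, -0.037, 0, 0, 0, -6.5, 0.25], [0.004, -0.0307, 0, 0, 0, -6.2, 0.25], [0.003, 0, -0.03, 0, 0, 0, 0.25], [0, 0, -0.03, 0, 0, 0, 0.25], [0, 0, -0.02, 0, 0, 0, 0.25], [0, 0, -0.008, 0, 0, 0, 0.25], [0, 0, 0, 0, 0, 0, 0.25]],
])

```text
time: 29.35
tool_pos: [0.5461, -0.4197, 0.0182]
tool_rot: [-0.001, 0.997, -0.078, -0.002]
contact_force: [-1.1, 1.0, 0.1]
gripper_width: 0.385
grasp_force: 61.0
```

play_rows([
  [[0, 0, 0, 0, 0, 0, 0.25], [0, 0, 0, 0, 0, 0, 0.25]],
])

```text
time: 29.55
tool_pos: [0.5484, -0.4217, 0.0226]
tool_rot: [0.001, 0.997, -0.078, 0.001]
contact_force: [0.1, 0.3, -0.9]
gripper_width: 0.384
grasp_force: 61.0
```

play_rows([
  [[-0.005, 0.0007, 0, 0, 0, 0, 0.25], [0, 0, -0.004, 0, 0, 0, 0.25], [0, 0, -0.003, 0, 0, 0, 0.25], [0, 0, 0, 0, 0, 0, 0.25], [0, 0, 0, 0, 0, 0, 0.25], [0, 0, 0, 0, 0, 0, 0.25]],
])

```text
time: 30.15
tool_pos: [0.5425, -0.4203, 0.0138]
tool_rot: [0.0, 0.997, -0.078, 0.0]
contact_force: [-0.6, 0.9, 1.0]
gripper_width: 0.383
grasp_force: 61.1
```

play_rows([
  [[0, 0, -0.001, 0, 0, 0, 0.25], [0, 0, 0, 0, 0, 0, 0.25], [0, 0, 0, 0, 0, 0, 0.25]],
])

```text
time: 30.45
tool_pos: [0.5425, -0.4203, 0.0137]
tool_rot: [0.0, 0.997, -0.078, -0.0]
contact_force: [-2.9, 2.2, 5.4]
gripper_width: 0.384
grasp_force: 61.9
```

play_rows([
  [[0, 0, 0.0005, 0, 0, 0, 0.7], [0, 0, 0, 0, 0, 0, 1], [0, 0, 0, 0, 0, 0, 1], [0, 0, 0, 0, 0, 0, 1], [0, 0, 0.03, 0, 0, 0, 1], [0, 0, 0.04, 0, 0, 0, 1], [0, 0, 0.04, 0, 0, 0, 1], [-0.01, 0.03, 0.03, 0, 0, 0, 1], [-0.015, 0.035, 0.02, 0, 0, 0, 1], [-0.015, 0.035, 0.02, 0, 0, 0, 1]],
])

```text
time: 31.45
tool_pos: [0.502, -0.3194, 0.1944]
tool_rot: [0.0, 0.997, -0.078, 0.0]
contact_force: [0.4, 0.1, 0.0]
gripper_width: 0.996
grasp_force: 0.0
```

play_rows([
  [[-0.015, 0.04, 0, 0, 0, 0, 1], [-0.015, 0.04, 0, 0, 0, 0, 1], [-0.015, 0.04, 0, 0, 0, 0, 1], [-0.01, 0.04, 0, 0, 0, 0, 1], [-0.01, 0.04, 0, 0, 0, 0, 1], [-0.01, 0.04, 0, 0, 0, 0, 1], [0, 0.03, 0, 0, 0, 0, 1], [0, 0, 0, 0, 0, 0, 1], [0, 0, 0, 0, 0, 0, 1]],
])

```text
time: 32.35
tool_pos: [0.4274, -0.0499, 0.1932]
tool_rot: [0.0, 0.997, -0.077, 0.0]
contact_force: [-0.2, 0.3, -0.0]
gripper_width: 1.003
grasp_force: 0.0
```

```bash
cat > fin.py <<'E'
from m import *
t=manip.grab_frame("top"); c=manip.grab_frame("scene"); cv2.imwrite("pics/fin_t.png",t["frame"]); cv2.imwrite("pics/fin_s.png",c["frame"]); x=[]
for X in ([.5434,-.421,.02],[.6178,-.2223,.03]):
  for f in (t,c):
    u,v=map(int,proj(f,X)); x.append(cv2.resize(f["frame"][v-30:v+30,u-30:u+30],(300,300),interpolation=cv2.INTER_CUBIC)); print(u-30,v-30)
cv2.imwrite("pics/c5.png",np.vstack([np.hstack(x[:2]),np.hstack(x[2:])]))
E
python3 fin.py
```

```text
467 191
157 156
383 157
179 194
```

View pics/c5.png

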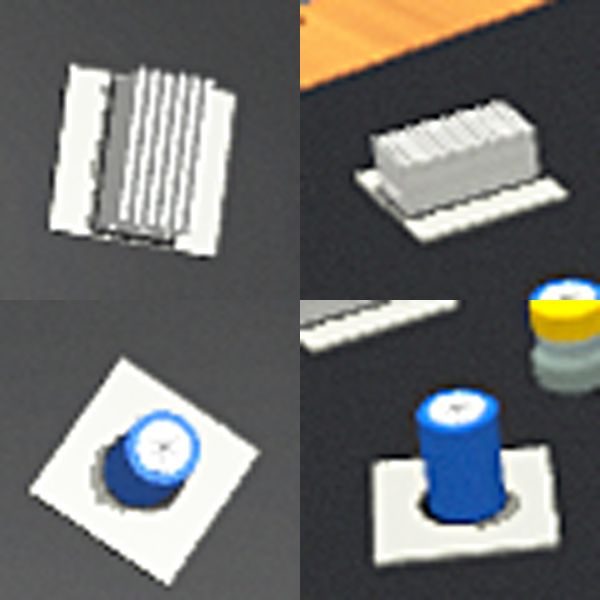

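View pics/fin_t.png

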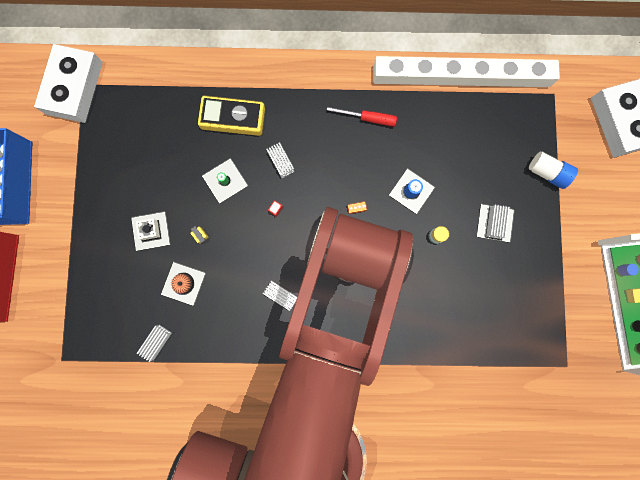

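Five parts are on their pads; heatsink at top view (496,222), aligned with its pad. Measuring the big cap and heatsink offsets more precisely.

```bash
python3 - <<'E'
from m import *
t=manip.grab_frame("top"); c=manip.grab_frame("scene")
def comp(f,uv):
    H,S,V=cv2.split(cv2.cvtColor(f["frame"],cv2.COLOR_BGR2HSV))
    m=((S<70)&(V>150)).astype(np.uint8)
    m[int(uv[1])-1:int(uv[1])+2,int(uv[0])-1:int(uv[0])+2]=1
    n,l,st,ce=cv2.connectedComponentsWithStats(m,connectivity=4); i=l[int(uv[1]),int(uv[0])]; return ce[i],st[i][4]
for n,X,a,b,pt,ps in (("big",.054,(415.4,186.2),(210.2,214.6),(617.3,-224.3),(618.2,-220.2)),("small",.040,(192+29.2,148+28.8),(327+32,302+22),(635.2,223.1),(635.9,226.4))):
    for f,uv,p in((t,a,pt),(c,b,ps)):
        ce,A=comp(f,uv); P=ray(f,ce,X)*1e3; print(n,A,ce.round(1),P.round(1),(P-p).round(1))
# blue silhouette left/right edges in scene; heatsink top corners
q=np.array([ray(t,(a/5-.4+467,b/5-.4+191),.034) for a,b in [(140,67),(212,80),(190,233),(121,224)]])*1e3
print(q.round(1),q.mean(0)-[542.9,-423])
q=np.array([ray(c,(a/5-.4+157,b/5-.4+156),.034) for a,b in [(72,136),(200,99),(236,128),(108,168)]])*1e3
print(q.round(1),q.mean(0)-[544,-419])
print("hs scene fg orig-like", measure(t,"white",(495,225),.004,45))
E
```

```text
big 91 [415.2 186. ] [ 616.3 -221.3] [-1.  3.]
big 53 [209.8 215.3] [ 617.  -219.2] [-1.2  1. ]
small 35 [220.8 176.4] [634.7 224.2] [-0.5  1.1]
small 50 [359.  324.1] [634.7 226.1] [-1.2 -0.3]
[[ 581.5 -410.2]
 [ 576.  -443.6]
 [ 504.3 -430.9]
 [ 508.  -399.1]] [-0.47373372  2.01000551]
[[ 575.2 -444.4]
 [ 505.2 -433.5]
 [ 510.8 -393.9]
 [ 581.1 -403. ]] [-0.92913665  0.30175639]
hs scene fg orig-like [ 545.  -423.3   86.1   81.2   -8.6  544.3 -423. ]
```

All parts are within about 2.5 mm and 1° of their pads, and nothing is being touched. Handing in.

```bash
python3 -c "
from plant import manip
print(manip.job_done())"
```

```text
the job is handed in; nothing more can be done
None
```

I placed the fan, choke, big cap, small cap and heatsink upright on their own pads in that order, each within about 2.5 mm of centre by my measurements and the fan and heatsink aligned to about 1°; I handed the job in at about 33 s, and no verdict came back.

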